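# Pack the stapler and the tape dispenser under the swing-up tray of the desk box

## Task

Clear the desk: swing the top tray of the wooden desk box up and back by its handle until it rests open, set the red stapler and the black tape dispenser upright on the floor of the compartment underneath, then swing the tray forward again and lower it fully shut over them. Move the tray and set things down gently, with no slamming, flinging or dropping; what lies in the tray stays in it, and the other things on the desk stay where they are.

Things in the scene. Friction and masses are not known exactly. Their poses are not given: they have to be found in the camera images.
- desk_box: Dark wooden box fixed to the desk, open on top: 200 mm deep (x), 300 wide (y), 90 high, walls and floor 8 thick. Origin: centre of its underside. x runs from its front (handle side, facing the robot) to its back, z up. A lighter tray of the same outline, 50 mm high, covers it, underside 91 mm above the desk when shut; it hangs on steel arms at the left and right ends (316 wide over all).
- tray_arm (a joint): Swing of the tray's two pairs of parallel 165 mm arms, rad: 0 shut, 1.606 fully open against a stop. At q the level tray has moved, in the box's frame, 165*(cos 0.576 - cos(0.576+q)) mm back and 165*(sin(0.576+q) - sin 0.576) up: 233 back, 45 up when open, at most 75 up. Dead centre at 0.995: short of it the tray falls shut, past it it falls and stays open.
- tray_handle (a point): Middle of the tray's handle, a level dark steel bar 10 mm thick, 136 long, along the box's y, 42 mm in front of the tray's front face, on posts 120 apart. The gap between bar and face (37 by 112 mm, open above and below) takes shut fingers from above. Tray shut: bar axis 142 mm in front of the box's middle, 122 above the desk; the face spans 31 below to 19 above it. Moves with the tray.
- tray_floor (a point): Middle of the tray's inner floor, 8 mm above its underside. Axes as the box. Tray with contents: 0.65 kg. Its pivots have light friction and damping, so keep hold past dead centre or it slams (over 1.8 rad/s near a stop, 300 mm/s at the handle). Fingers in the handle's gap open it by pushing the face, moving up with the tray along its arc (about 15 N at first; a level push binds), and pull it back by the bar (6 N).
- compartment (a point): Middle of the grey compartment floor in the box, 8 mm above the desk; inside 184 mm (x) by 284 (y), walls 82 high, 83 clear under the shut tray. Axes as the box. With the tray fully open its handle overhangs only the last 14 mm of the box's depth, over 150 mm above the desk; the open arms slope up and back along the outside of the rear half of the box's ends.
- stapler: Desk stapler, red top arm over a steel magazine and black base: 138 mm long (x, hinge at +x), 36 wide (y), 58 high, about 0.28 kg. Origin: centre of its underside, z up.
- stapler_grip (a point): Middle of the stapler's red top arm, 44 mm above its underside, over its centre; the arm is 32 mm wide (across the stapler's y) and spans heights 35 to 55 mm there.
- dispenser: Weighted black desk tape dispenser with an amber tape roll: 140 mm long (x, cutter at -x, roll towards +x), 52 wide (y), 71 high, about 0.5 kg. Origin: centre of its underside, z up.
- dispenser_grip (a point): Best grip point on the dispenser, near its centre of mass, beside the tape roll: 42 mm above its underside, 4 mm from its centre towards +x. Flat upright cheeks, 52 mm over their outsides (across y), stretch from 36 mm before to 48 mm behind it along x and rise to 60 mm height; grip them firmly (it is heavy).
- tin: Blue pencil tin with a steel band, 167 by 58 by 20 mm, loose in the back part of the tray, long side along the box's y. Origin: centre of its underside. Stays in the tray.
- notes: Yellow block of sticky notes, 76 by 76 by 22 mm, loose in the back part of the tray. Origin: centre of its underside. Stays in the tray.
- clock: Small wooden table clock, 86 mm wide, 46 deep, 100 high, on the desk. Origin: centre of its underside. To be left alone.
- mug: Blue mug with a handle, 80 mm in diameter, 92 high. Origin: centre of its underside. To be left alone.
- calculator: Grey desk calculator, 150 by 82 by 15 mm. Origin: centre of its underside. To be left alone.
- pen_pot: Dark steel pen pot, 80 mm in diameter, 100 high, pens reaching to 160. Origin: centre of its underside. To be left alone.

How it is judged:
On the way, in this order (a step that is already met when the one before it is completed fails the run):
1. the tray has been swung up and back and is resting open (arm angle above 1.5 rad) (value of joint tray_arm above 1.5 rad), for 0.2 s.
2. with the tray still open, the stapler and the tape dispenser both stand upright on the compartment floor (x of stapler in the frame of desk_box between -0.092 and 0.092 m and y of stapler in the frame of desk_box between -0.142 and 0.142 m and z of stapler in the frame of desk_box between 0 and 0.014 m and angle between each of stapler, dispenser's own z axis and vertical below 0.15 rad and x of dispenser in the frame of desk_box between -0.092 and 0.092 m and y of dispenser in the frame of desk_box between -0.142 and 0.142 m and z of dispenser in the frame of desk_box between 0 and 0.014 m and value of joint tray_arm above 1.4 rad), for 0.2 s.
At the end, for the whole second after the job is handed in: The tray is shut on the box (arm angle below 0.05 rad); the stapler and the tape dispenser stand at rest, upright within about 8 degrees, on the compartment floor inside the box; the tin and the sticky notes lie in the tray (value of joint tray_arm below 0.05 rad and x of stapler in the frame of desk_box between -0.092 and 0.092 m and y of stapler in the frame of desk_box between -0.142 and 0.142 m and z of stapler in the frame of desk_box between 0 and 0.014 m and angle between each of stapler, dispenser's own z axis and vertical below 0.15 rad and linear speed of each of stapler, dispenser below 0.02 m/s and x of dispenser in the frame of desk_box between -0.092 and 0.092 m and y of dispenser in the frame of desk_box between -0.142 and 0.142 m and z of dispenser in the frame of desk_box between 0 and 0.014 m and x of tin in the frame of tray_floor between -0.1 and 0.1 m and y of tin in the frame of tray_floor between -0.15 and 0.15 m and z of tin in the frame of tray_floor between -0.006 and 0.03 m and x of notes in the frame of tray_floor between -0.1 and 0.1 m and y of notes in the frame of tray_floor between -0.15 and 0.15 m and z of notes in the frame of tray_floor between -0.006 and 0.03 m); the robot touches nothing.
It fails at once if the tray slams shut (faster than 1.8 rad/s in the last 0.35 rad) (value of joint tray_arm below 0.35 rad and velocity of joint tray_arm below -1.8 rad/s).
It fails at once if the tray is flung open (faster than 1.8 rad/s in the last 0.35 rad) (value of joint tray_arm above 1.256 rad and velocity of joint tray_arm above 1.8 rad/s).
It fails at once if the stapler or the dispenser is dropped or thrown into the box (faster than 0.7 m/s in it) ((x of stapler in the frame of desk_box between -0.1 and 0.1 m and y of stapler in the frame of desk_box between -0.15 and 0.15 m and z of stapler in the frame of desk_box between 0 and 0.09 m and linear speed of stapler above 0.7 m/s) or (x of dispenser in the frame of desk_box between -0.1 and 0.1 m and y of dispenser in the frame of desk_box between -0.15 and 0.15 m and z of dispenser in the frame of desk_box between 0 and 0.09 m and linear speed of dispenser above 0.7 m/s)).
It fails at once if the tin or the sticky notes leave the tray (not (x of tin in the frame of tray_floor between -0.1 and 0.1 m and y of tin in the frame of tray_floor between -0.15 and 0.15 m and z of tin in the frame of tray_floor between -0.006 and 0.03 m) or not (x of notes in the frame of tray_floor between -0.1 and 0.1 m and y of notes in the frame of tray_floor between -0.15 and 0.15 m and z of notes in the frame of tray_floor between -0.006 and 0.03 m)).
It fails at once if the clock, mug, calculator or pen pot is moved by more than 30 mm or tipped (distance of any of clock, mug, calculator, pen_pot from where it was at the start of the episode above 0.03 m or angle between any of clock, mug, calculator, pen_pot's own z axis and vertical above 0.5 rad).
It also fails if it takes over 72 s, if anything falls off the work surface, if the arm or the gripper's body presses on something with over 40 N, if the wrist force passes 120 N, or if a joint passes its speed limit or range.

## Robot

A 6-joint arm with a two-finger parallel gripper is mounted at the origin on the work surface. World frame = base frame: x ahead of the robot, y to its left, z up, the work surface at z = 0. Lengths are in m, angles in rad, forces in N, time in s.
With the tool pointing down it reaches from about 0.35 to 0.95 m from the base axis. Payload 17.4 kg.
Tool frame: the origin (TCP) lies midway between the tips of the shut fingers; the grasp point (between the pads) lies 19 mm behind it; z points along the fingers, y is the line along which they close (so a half turn about z gives the same grasp; the last joint's range is limited). The gripper opens to 93 mm and grips with 3 to 60 N. Pads are 15 mm wide; open, the fingers measure 128 mm over their backs; the gripper's body (75 mm by 188 mm) begins 65 mm behind the grasp point.
Start: joints at [1.273, 0.116, 1.442, -0, 1.584, -0.038], TCP at [0.173, 0.652, 0.219] pointing down, gripper open.
Joint ranges: [-2.83, 2.83], [-0.83, 2.19], [0.07, 2.5], [-1.14, 4.28], [0.01, 3], [-2.97, 2.97]. Speed limits (rad/s): [1.89, 1.89, 2.22, 3.14, 3.14, 3.14].

## Interface

Orientations are given as a unit quaternion [x, y, z, w].
In Python, from station import manip, imaging, sign_off gives the robot as it stands.
- The arm moves only by the shell command python3 -m handwheel 'ROWS' [OPENING]. ROWS is JSON, a list of rows, each a list of 6 numbers: the shift along the tool's x, y, z in m, then the turn, a rotation vector about the tool's x, y, z in degrees. In form: [[dx, dy, dz, rx, ry, rz], ...]. A call has 1 to 20 rows; each row shifts and turns the commanded pose from where the row before left it, along the tool's axes as they then stand; what a row does not reach is not made up. A row lasts 1/8 s, in which the tool goes at most 62.5 mm and 10.7 degrees, less where a joint would pass 70% of its speed; a pose out of reach is approached as far as the arm can. A call with a gripper value outside its range is refused whole. OPENING is the opening, from 0 (shut) to 1 (fully open), set as the call begins (- or left out, the last holds). The fingers move at their own pace and stop on an object; the grip force is fixed at half the most. Time passes only in rows, so rows that do not move let the fingers close. It gives the time, the measured TCP pose, the force, the opening and the grip force at its end, in the units of the state.
- manip.read_state(): the state, without advancing time (a new reading comes with each control period).
- imaging.snapshot(name): name is "scene" or "top" or "wrist"; returns a dict with "img" (420x560x3 uint8, red, green, blue), "z_map" (420x560 float32, m along the optical axis (not along the pixel's ray), 0 where there is no reading), "fx", "fy", "cx", "cy" (pixels), "position" and "attitude" of the camera in the world. Camera axes: x right, y up, looking along -z (the intrinsics and any distortion apply to the point x, -y, -z); pixel columns grow to the right and rows downward; lengths in m; the calibration is good to about 2 mm. A picture is of the moment at which its call begins.
- sign_off(): hands the job in; it is judged then, once.
The state is a dict: "time_s": time; "joint_positions": joint angles; "joint_velocities": joint speeds; "tau": joint torques, N m; "tool_pos": TCP position; "orientation": TCP orientation; "force": force on the tool from outside, world axes, zero at the start; "ft_torque": the same for the moment, N m; "gripper_width": finger opening in m; "finger_force": force on a finger pad.
Only numpy, scipy, OpenCV 4.12 (cv2) and the standard library are available. Lean on these libraries where they do the work, as an engineer would, in place of code of your own. Each camera call takes 0.05 s, during which the arm holds its last target. There are 200 camera calls.

## Working session

There is one attempt and no reset: what is moved stays moved. The work goes in short steps, Python scripts to look and compute and a shell command to move; the robot and the scene stay as the last step left them, time stands still between calls to the robot, and variables do not carry over. Pictures are saved under pics/ and viewed, at most 11 in all, crops included, and the job is handed in when it is done.

```bash
mkdir -p pics
cat > h.py <<'E'
import numpy as np, cv2
from scipy.spatial.transform import Rotation as R
from station import manip, imaging, sign_off
def snap(n, save=None):
    s=imaging.snapshot(n)
    if save: cv2.imwrite('pics/'+save, s['img'][...,::-1])
    return s
def cloud(s):
    z=s['z_map']; v,u=np.mgrid[:z.shape[0],:z.shape[1]]
    p=np.stack([(u-s['cx'])/s['fx']*z, -(v-s['cy'])/s['fy']*z, -z],-1)
    P=p@R.from_quat(s['attitude']).as_matrix().T+np.array(s['position'])
    P[z==0]=np.nan
    return P
E
python3 - <<'E'
from h import *
for n in ('top','scene'):
    s=snap(n,n+'0.png'); print(n,s['position'],s['attitude'],s['fx'],[k for k in s])
    np.savez(n+'0.npz',P=cloud(s),img=s['img'])
print(manip.read_state())
E
```

```text
top [ 0.35848273 -0.01190584  1.1182839 ] [-0.07062663  0.05983991  0.70980541 -0.69828887] 397.851346610973 ['img', 'z_map', 'fx', 'fy', 'cx', 'cy', 'position', 'attitude']
scene [1.0798496  0.1707662  0.85032009] [0.1935816  0.24966742 0.76119433 0.56637049] 430.5785136275119 ['img', 'z_map', 'fx', 'fy', 'cx', 'cy', 'position', 'attitude']
{'time_s': 0.1, 'joint_positions': array([ 1.27320697e+00,  1.16400095e-01,  1.44218243e+00, -7.22203262e-06,
        1.58401915e+00, -3.77874984e-02]), 'joint_velocities': array([-0.00055696, -0.00298429, -0.00334257, -0.0007073 ,  0.00269202,
        0.00065805]), 'tau': array([ 1.06555904e-03, -7.22891164e+01, -6.23865724e+01,  7.81579572e-02,
        2.27446767e-02, -5.93978029e-05]), 'tool_pos': array([0.17334786, 0.6521681 , 0.21801454]), 'orientation': array([ 1.29535937e-01,  9.91574600e-01, -4.98037607e-04, -8.06447569e-05]), 'force': array([-0.45481308,  0.03080547, -0.09185772]), 'ft_torque': array([-0.01106564,  0.01275072, -0.02618459]), 'finger_force': 0.0, 'gripper_width': 0.09298470306389926}
```

View pics/top0.png

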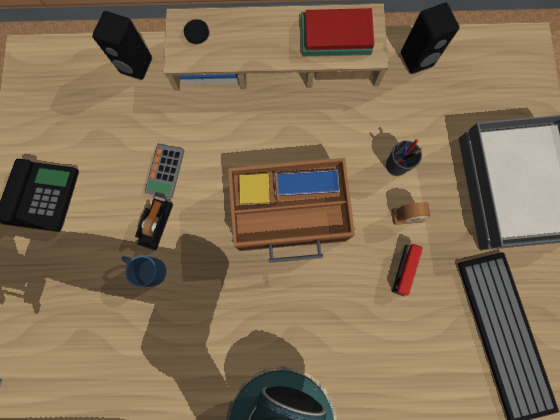

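View pics/scene0.png

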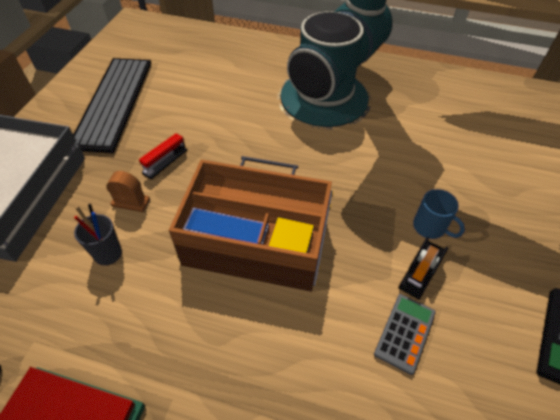

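Top view: the tray is centred at (291,203) with its handle bar at (297,256). The stapler is at (408,270), the dispenser at (153,222) between the mug (145,270) and calculator (163,170), the clock at (411,212) and the pen pot at (404,158). Next I'll measure from the depth and colour data.

```bash
python3 - <<'E'
from h import *
for cam in ('top','scene'):
    d=np.load(cam+'0.npz'); P,img=d['P'],d['img']; hsv=cv2.cvtColor(img,cv2.COLOR_RGB2HSV)
    H,S,V=[hsv[...,i].astype(int) for i in range(3)]; X,Y,Z=[P[...,i] for i in range(3)]
    def rect(n,m):
        q=P[m]
        if len(q)<10: print(cam,n,'few',len(q));return
        r=cv2.minAreaRect(q[:,:2].astype(np.float32)*1000)
        print(cam,n,len(q),'c',np.round(r[0]),'sz',np.round(r[1]),'ang',round(r[2],1),'z %.3f %.3f'%(np.percentile(q[:,2],5),np.percentile(q[:,2],95)),'med',q.mean(0).round(3))
    u,v=np.meshgrid(np.arange(560),np.arange(420))
    if cam=='top':
        box=lambda a,b,c,e:(u>a)&(u<b)&(v>c)&(v<e)
        rect('rim',box(215,370,145,250)&(Z>.133)&(Z<.15))
        rect('handle',box(255,335,240,270)&(Z>.112)&(Z<.135)&(S<110))
        rect('stapler',box(380,435,235,305)&(Z>.012))
        rect('staplertop',box(380,435,235,305)&(Z>.04))
        rect('red',box(380,435,235,305)&(Z>.03)&(S>150)&(V>100)&((H<6)|(H>174)))
        rect('disp',box(125,180,195,256)&(Z>.008)&((V<75)|(Z>.03)))
        rect('disp60',box(125,180,195,252)&(Z>.05))
        rect('mug',box(110,175,250,300)&(Z>.02))
        rect('calc',box(140,190,140,200)&(Z>.006))
        rect('clock',box(380,440,195,228)&(Z>.03))
        rect('pot',box(360,430,130,182)&(Z>.03))
        rect('tin',box(215,370,145,250)&(H>100)&(H<130)&(S>120)&(Z>.09))
        rect('notes',box(215,370,145,250)&(H>22)&(H<35)&(S>120)&(Z>.09))
        z=np.where(np.isnan(Z),0,Z)
        for b in ((125,180,195,256),(380,435,235,305)):
            c=img[b[2]:b[3],b[0]:b[1]]; zz=(np.clip(z[b[2]:b[3],b[0]:b[1]],0,.1)*2550).astype(np.uint8)
            o=np.hstack([cv2.resize(c,None,fx=6,fy=6)[...,::-1],cv2.applyColorMap(cv2.resize(zz,None,fx=6,fy=6,interpolation=0),cv2.COLORMAP_JET)])
            cv2.imwrite('pics/c%d.png'%b[0],o)
    else:
        bx=lambda xa,xb,ya,yb:(X>xa)&(X<xb)&(Y>ya)&(Y<yb)
        rect('handle',(u>235)&(u<305)&(v>150)&(v<180)&(Z>.112)&(Z<.13)&(S<110))
        rect('rim',(u>165)&(u<340)&(v>160)&(v<290)&(Z>.133)&(Z<.15))
        rect('stapler',(u>130)&(u<195)&(v>125)&(v<185)&(Z>.008))
        rect('red',(u>130)&(u<195)&(v>125)&(v<185)&(S>150)&((H<6)|(H>174)))
        rect('disp',(u>395)&(u<450)&(v>238)&(v<297)&(Z>.012)&((V<75)|(Z>.03)))
        rect('disp60',(u>395)&(u<450)&(v>238)&(v<297)&(Z>.05))
E
python3 - <<'E'
import cv2,numpy as np
a=cv2.imread('pics/c125.png');b=cv2.imread('pics/c380.png')
w=max(a.shape[1],b.shape[1]);f=lambda i:cv2.copyMakeBorder(i,0,0,0,w-i.shape[1],0)
o=np.vstack([f(a),f(b)]);s=min(800/o.shape[1],600/o.shape[0]);cv2.imwrite('pics/crops.png',cv2.resize(o,None,fx=s,fy=s))
E
```

```text
top rim 1414 c [565. -33.] sz [201. 301.] ang 4.2 z 0.136 0.144 med [ 0.565 -0.034  0.141]
top handle 309 c [439. -43.] sz [ 47. 133.] ang 1.8 z 0.122 0.129 med [ 0.43  -0.042  0.126]
top stapler 770 c [ 394. -347.] sz [ 34. 135.] ang 69.2 z 0.014 0.059 med [ 0.393 -0.343  0.049]
top staplertop 666 c [ 394. -347.] sz [ 33. 136.] ang 70.0 z 0.048 0.060 med [ 0.393 -0.345  0.054]
top red 570 c [ 394. -347.] sz [ 30. 136.] ang 70.2 z 0.050 0.060 med [ 0.393 -0.346  0.055]
top disp 1154 c [539. 344.] sz [ 54. 152.] ang 71.4 z 0.018 0.068 med [0.53  0.342 0.044]
top disp60 549 c [541. 343.] sz [ 53. 121.] ang 71.7 z 0.052 0.070 med [0.535 0.344 0.059]
top mug 712 c [399. 364.] sz [102.  77.] ang 87.7 z 0.026 0.093 med [0.401 0.357 0.064]
top calc 1452 c [682. 325.] sz [176. 132.] ang 1.5 z 0.010 0.019 med [0.685 0.326 0.015]
top clock 514 c [ 544. -367.] sz [40. 71.] ang 5.3 z 0.043 0.101 med [ 0.542 -0.358  0.084]
top pot 761 c [ 693. -346.] sz [78. 77.] ang 85.2 z 0.037 0.157 med [ 0.693 -0.346  0.087]
top tin 1139 c [619. -80.] sz [ 52. 154.] ang 2.2 z 0.116 0.122 med [ 0.619 -0.08   0.119]
top notes 839 c [607.  61.] sz [78. 85.] ang 89.6 z 0.118 0.124 med [0.603 0.059 0.121]
scene handle 260 c [434. -42.] sz [ 30. 135.] ang 5.3 z 0.122 0.129 med [ 0.427 -0.043  0.126]
scene rim 2256 c [564. -33.] sz [204. 301.] ang 4.2 z 0.134 0.144 med [ 0.576 -0.035  0.14 ]
scene stapler 1171 c [ 473. -304.] sz [269. 144.] ang 33.7 z 0.011 0.090 med [ 0.416 -0.337  0.045]
scene red 554 c [ 398. -344.] sz [ 28. 131.] ang 68.2 z nan nan med [nan nan nan]
scene disp 1383 c [533. 346.] sz [ 52. 144.] ang 71.8 z 0.024 0.070 med [0.551 0.341 0.046]
scene disp60 728 c [542. 343.] sz [ 52. 121.] ang 71.8 z 0.051 0.071 med [0.544 0.343 0.06 ]
```

View pics/crops.png

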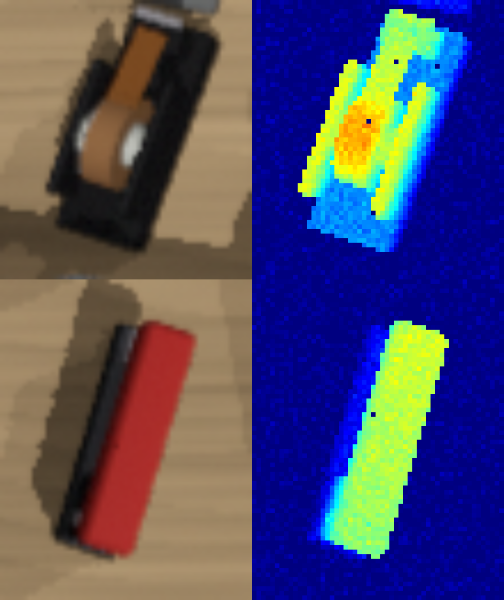

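Depth picture: the cheeks and roll of the dispenser are clear, with its cutter at the far (top) end, and the stapler is a clean red bar.

- Box: centre (0.565, -0.033), yaw 4.2°. The bar middle is about (0.423, -0.043).
- Stapler: (0.394, -0.347), long axis at -20°.
- Dispenser: grip at (0.529, 0.347), long axis at -18.5°.

I'll go to a point above the handle and then pinch the bar.

```bash
cat >> h.py <<'E'
def to(x,y,z,phi):
    """tool-frame shift and rz (deg) to bring TCP to x,y,z with tool y at world angle phi"""
    s=manip.read_state(); M=R.from_quat(s['orientation']).as_matrix()
    ph=np.degrees(np.arctan2(M[1,1],M[0,1])); p=np.array(s['tool_pos'])
    print('t',round(s['time_s'],2),'tcp',p.round(4),'phi %.1f'%ph,'tilt',M[:,2].round(3),'F',np.round(s['force'],1),'w %.4f ff %.1f'%(s['gripper_width'],s['finger_force']))
    print('shift',(M.T@(np.array([x,y,z])-p)).round(4),'rz %.1f'%((ph-phi+180)%360-180))
BX=np.array([.565,-.033]);YAW=np.radians(4.2)
def box(x,y):
    c,s=np.cos(YAW),np.sin(YAW); return BX+np.array([c*x-s*y,s*x+c*y])
E
python3 -m handwheel '[[-0.0323,-0.0467,0,0,0,0],[-0.0323,-0.0467,0,0,0,0],[-0.0323,-0.0467,0,0,0,0],[-0.0323,-0.0467,0,0,0,0],[-0.0323,-0.0467,0,0,0,0],[-0.0323,-0.0467,0,0,0,0],[-0.0323,-0.0467,0,0,0,0],[-0.0323,-0.0467,0,0,0,0],[-0.0323,-0.0467,0,0,0,0],[-0.0323,-0.0467,0,0,0,0],[-0.0323,-0.0467,0,0,0,0],[-0.0323,-0.0467,0,0,0,0],[-0.0323,-0.0467,0,0,0,0],[0,0,0,0,0,10.13],[0,0,0,0,0,10.13],[0,0,0,0,0,10.13],[0,0,0,0,0,10.13],[0,0,0,0,0,10.13],[0,0,0,0,0,10.13],[0,0,0,0,0,10.13]]' 0.3
python3 - <<'E'
from h import *
to(.423,-.0434,.105,4.2)
s=snap('wrist','w1.png'); P=cloud(s); np.savez('w1.npz',P=P,img=s['img'])
s=snap('top'); P=cloud(s)
E
```

```text
time_s: 2.6
tool_pos: [0.4231, -0.0422, 0.2184]
orientation: [0.683, 0.731, -0.0, -0.0]
force: [-0.3, 0.2, 0.0]
gripper_width: 0.028
finger_force: 0.0
t 2.6 tcp [ 0.4231 -0.0422  0.2184] phi 3.9 tilt [-0.  0. -1.] F [-0.3  0.2  0. ] w 0.0280 ff 0.0
shift [-1.200e-03 -1.000e-04  1.134e-01] rz -0.3
```

View pics/w1.png

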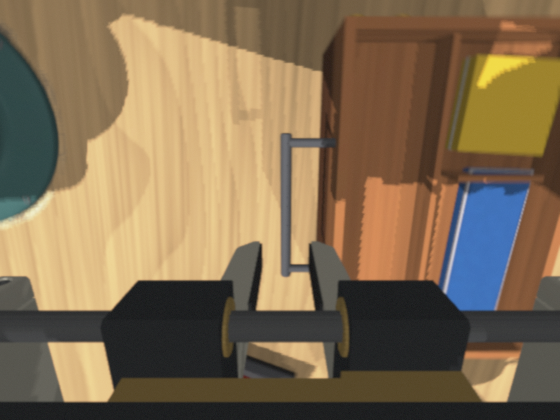

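Wrist view: the bar runs vertically from (286,135) to (286,272), between the two fingertips at columns 248 and 323. I'll compute the bar's world position from this.

Run:
```python
from h import *
d=np.load('w1.npz');P=d['P']
for v in (140,160,180,200,220,240,260,270):
    r=P[v,275:300]; m=(r[:,2]>.11)&(r[:,2]<.135); print(v,r[m].mean(0).round(4),m.sum())
f=P[200,325:350]; print(f[(f[:,2]>.136)].mean(0) )
```

```text
140 [0.4223 0.0184 0.1266] 20
160 [0.42   0.0013 0.1262] 12
180 [ 0.4217 -0.0162  0.1264] 11
200 [ 0.4229 -0.0343  0.1268] 11
220 [ 0.4239 -0.0533  0.1264] 10
240 [ 0.4255 -0.073   0.1265] 11
260 [ 0.4274 -0.0933  0.1272] 10
270 [ 0.4319 -0.1038  0.1268] 18
[ 0.46806142 -0.02713148  0.1413715 ]
```

The bar is where I expected. I'll descend and close on it.

```bash
python3 -m handwheel '[[-0.001,0,0.02,0,0,-0.4],[0,0,0.02,0,0,0],[0,0,0.02,0,0,0],[0,0,0.02,0,0,0],[0,0,0.02,0,0,0],[0,0,0.013,0,0,0],[0,0,0,0,0,0]]' 0.3
python3 -m handwheel '[[0,0,0,0,0,0],[0,0,0,0,0,0],[0,0,0,0,0,0],[0,0,0,0,0,0]]' 0
python3 - <<'E'
from h import *
a=.576;s=0
q=np.linspace(0,1.606,21)
d=165*np.c_[np.cos(a)-np.cos(a+q),np.sin(a+q)-np.sin(a)]
print(np.diff(d,axis=0).round(1).tolist())
to(.4235,-.043,.105,4.2)
E
```

```text
time_s: 3.58
tool_pos: [0.423, -0.0432, 0.1047]
orientation: [0.678, 0.735, -0.0, -0.001]
force: [-0.2, 1.2, 0.2]
gripper_width: 0.0279
finger_force: 0.0
time_s: 4.08
tool_pos: [0.4237, -0.0433, 0.1062]
orientation: [0.678, 0.735, 0.0, 0.0]
force: [0.6, -0.6, 6.1]
gripper_width: 0.0091
finger_force: 30.0
[[7.7, 10.8], [8.5, 10.2], [9.3, 9.4], [10.0, 8.7], [10.7, 7.8], [11.3, 7.0], [11.8, 6.0], [12.2, 5.1], [12.6, 4.1], [12.9, 3.0], [13.1, 2.0], [13.2, 0.9], [13.2, -0.1], [13.2, -1.2], [13.1, -2.2], [12.8, -3.3], [12.5, -4.3], [12.1, -5.3], [11.7, -6.2], [11.1, -7.2]]
t 4.08 tcp [ 0.4237 -0.0433  0.1062] phi 4.6 tilt [ 0.001 -0.    -1.   ] F [ 0.6 -0.6  6.1] w 0.0091 ff 30.0
shift [ 0.0003 -0.0001  0.0012] rz 0.4
```

Gripped. I'll follow the arc, starting with a short part and checking the force.

```bash
python3 -m handwheel '[[0,0.0077,-0.0108,0,0,0],[0,0.0085,-0.0102,0,0,0],[0,0.0093,-0.0094,0,0,0],[0,0.01,-0.0087,0,0,0]]'
python3 -c "
from h import *
to(.423,-.043,.104,4.2)"
```

```text
time_s: 4.58
tool_pos: [0.4581, -0.0406, 0.1447]
orientation: [0.678, 0.735, -0.001, -0.001]
force: [-7.2, -3.0, -2.7]
gripper_width: 0.0089
finger_force: 30.0
t 4.58 tcp [ 0.4581 -0.0406  0.1447] phi 4.6 tilt [-0.003 -0.001 -1.   ] F [-7.2 -3.  -2.7] w 0.0089 ff 30.0
shift [ 0.0004 -0.0351  0.0408] rz 0.4
```

Low force and on track, so I'll continue to the open stop.

```bash
python3 -m handwheel '[[0,0.0107,-0.0078,0,0,0],[0,0.0113,-0.007,0,0,0],[0,0.0118,-0.006,0,0,0],[0,0.0122,-0.0051,0,0,0],[0,0.0126,-0.0041,0,0,0],[0,0.0129,-0.003,0,0,0],[0,0.0131,-0.002,0,0,0],[0,0.0132,-0.0009,0,0,0],[0,0.0132,0.0001,0,0,0],[0,0.0132,0.0012,0,0,0],[0,0.0131,0.0022,0,0,0],[0,0.0128,0.0033,0,0,0],[0,0.0125,0.0043,0,0,0]]'
python3 -m handwheel '[[0,0.006,0.0027,0,0,0],[0,0.006,0.0027,0,0,0],[0,0.0058,0.003,0,0,0],[0,0.0058,0.0031,0,0,0],[0,0.0055,0.0036,0,0,0],[0,0.0052,0.0036,0,0,0],[0,0,0,0,0,0]]'
python3 -c "
from h import *
to(.423+.233,-.043,.104+.045,4.2)"
```

```text
time_s: 6.2
tool_pos: [0.6218, -0.0283, 0.1701]
orientation: [0.678, 0.735, -0.0, 0.001]
force: [1.8, -8.6, 1.8]
gripper_width: 0.009
finger_force: 30.0
time_s: 7.08
tool_pos: [0.656, -0.0257, 0.1516]
orientation: [0.678, 0.735, -0.0, 0.001]
force: [4.5, -8.8, 3.0]
gripper_width: 0.0092
finger_force: 30.0
t 7.08 tcp [ 0.656  -0.0257  0.1516] phi 4.6 tilt [ 0.002 -0.002 -1.   ] F [ 4.5 -8.8  3. ] w 0.0092 ff 30.0
shift [-0.0172 -0.0014  0.0026] rz 0.4
```

```bash
python3 -m handwheel '[[0,0,0,0,0,0],[0,0,0,0,0,0],[0,0,0,0,0,0],[0,0,0,0,0,0],[0,0,-0.02,0,0,0],[0,0,-0.03,0,0,0],[0,0,-0.03,0,0,0]]' 0.3
python3 - <<'E'
from h import *
to(.394,-.347,.23,-110)
s=snap('top','t2.png');P=cloud(s);hsv=cv2.cvtColor(s['img'],cv2.COLOR_RGB2HSV)
q=P[(P[...,2]>.176)&(P[...,2]<.196)&(P[...,1]>-.25)&(P[...,1]<.2)&(P[...,0]>.66)&(hsv[...,1]>90)]
r=cv2.minAreaRect(q[:,:2].astype(np.float32)*1000);print(r,'tray expected',box(.233,0))
E
```

```text
time_s: 7.95
tool_pos: [0.655, -0.0245, 0.2334]
orientation: [0.678, 0.735, 0.0, 0.0]
force: [0.3, 0.3, -0.4]
gripper_width: 0.0277
finger_force: 0.0
t 7.95 tcp [ 0.655  -0.0245  0.2334] phi 4.6 tilt [ 0.001 -0.    -1.   ] F [ 0.3  0.3 -0.4] w 0.0277 ff 0.0
shift [-0.3004 -0.2861  0.0032] rz 114.6
((797.1593627929688, -16.025115966796875), (202.59500122070312, 300.61376953125), 4.048565864562988) tray expected [ 0.79737427 -0.0159355 ]
```

View pics/t2.png

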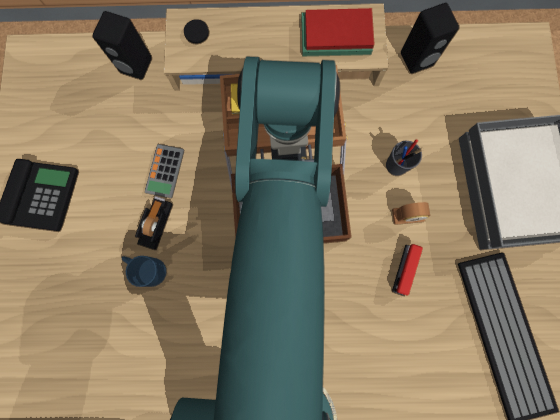

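The tray rests fully open: its measured centre (0.797, -0.016) matches the prediction, and everything else on the desk is where it was. Next, the stapler.

```bash
python3 -m handwheel '[[-0.0376,-0.0358,0,0,0,0],[-0.0376,-0.0358,0,0,0,0],[-0.0376,-0.0358,0,0,0,0],[-0.0376,-0.0358,0,0,0,0],[-0.0376,-0.0358,0,0,0,0],[-0.0376,-0.0358,0,0,0,0],[-0.0376,-0.0358,0,0,0,0],[-0.0376,-0.0358,0,0,0,0],[0,0,0,0,0,10.42],[0,0,0,0,0,10.42],[0,0,0,0,0,10.42],[0,0,0,0,0,10.42],[0,0,0,0,0,10.42],[0,0,0,0,0,10.42],[0,0,0,0,0,10.42],[0,0,0,0,0,10.42],[0,0,0,0,0,10.42],[0,0,0,0,0,10.42],[0,0,0,0,0,10.42]]' 0.7
python3 - <<'E'
from h import *
to(.394,-.347,.025,-110)
s=snap('wrist','w2.png');P=cloud(s);hsv=cv2.cvtColor(s['img'],cv2.COLOR_RGB2HSV)
m=(P[...,2]>.035)&(P[...,2]<.07)&(hsv[...,1]>150)&((hsv[...,0]<6)|(hsv[...,0]>174))&(abs(P[...,1]+.347)<.12)
q=P[m];print(cv2.minAreaRect(q[:,:2].astype(np.float32)*1000),len(q))
E
```

```text
time_s: 10.38
tool_pos: [0.3937, -0.3474, 0.2323]
orientation: [0.984, -0.177, 0.001, 0.0]
force: [1.0, -0.6, -0.8]
gripper_width: 0.0652
finger_force: 0.0
t 10.38 tcp [ 0.3937 -0.3474  0.2323] phi -110.4 tilt [ 0.001 -0.001 -1.   ] F [ 1.  -0.6 -0.8] w 0.0652 ff 0.0
shift [-2.000e-04 -6.000e-04  2.073e-01] rz -0.4
((394.94000244140625, -347.8719177246094), (30.92839241027832, 132.79566955566406), 69.23157501220703) 2803
```

View pics/w2.png

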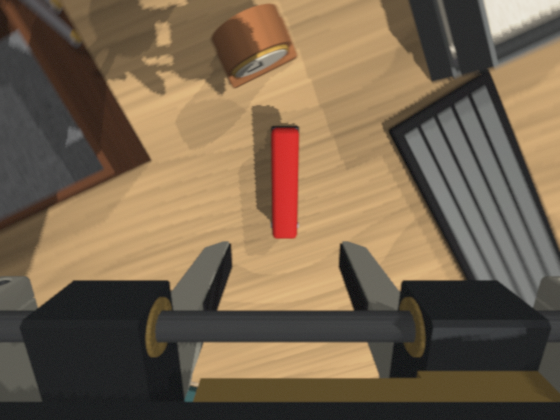

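Wrist view: the stapler lies at (286,182), centred between the fingers and aligned, and it measures (0.395, -0.348). I'll go down and grip.

```bash
python3 -m handwheel '[[0,0,0.04,0,0,0],[0,0,0.045,0,0,0],[0,0,0.045,0,0,0],[0,0,0.04,0,0,0],[0,0,0.02,0,0,0],[0,0,0.017,0,0,0],[0,0,0,0,0,0]]'
python3 -m handwheel '[[0,0,0,0,0,0],[0,0,0,0,0,0],[0,0,0,0,0,0],[0,0,0,0,0,0]]' 0
python3 -m handwheel '[[0,0,-0.01,0,0,0],[0,0,-0.02,0,0,0],[0,0,-0.04,0,0,0],[0,0,-0.04,0,0,0],[0,0,-0.04,0,0,0],[0,0,-0.04,0,0,0],[0,0,-0.01,0,0,0]]'
python3 -c "
from h import *
print(box(-.005,-.055)); to(*box(-.005,-.055),.225,-85.8)"
```

```text
time_s: 11.3
tool_pos: [0.3937, -0.3474, 0.0237]
orientation: [0.985, -0.173, -0.0, -0.0]
force: [-0.3, 0.7, 0.6]
gripper_width: 0.0652
finger_force: 0.0
time_s: 11.8
tool_pos: [0.3938, -0.3474, 0.0241]
orientation: [0.985, -0.174, 0.0, 0.0]
force: [1.1, 0.7, 1.7]
gripper_width: 0.0319
finger_force: 30.0
time_s: 12.68
tool_pos: [0.3941, -0.3478, 0.2276]
orientation: [0.985, -0.174, 0.002, 0.001]
force: [-0.2, 0.1, -3.0]
gripper_width: 0.0319
finger_force: 30.0
[ 0.56404153 -0.08821849]
t 12.68 tcp [ 0.3941 -0.3478  0.2276] phi -110.0 tilt [ 0.003 -0.003 -1.   ] F [-0.2  0.1 -3. ] w 0.0319 ff 30.0
shift [ 0.0708 -0.3021  0.0023] rz -24.2
```

```bash
python3 -m handwheel '[[0.0044,-0.0189,0,0,0,0],[0.0088,-0.0378,0,0,0,0],[0.0088,-0.0378,0,0,0,0],[0.0088,-0.0378,0,0,0,0],[0.0088,-0.0378,0,0,0,0],[0.0088,-0.0378,0,0,0,0],[0.0088,-0.0378,0,0,0,0],[0.0088,-0.0378,0,0,0,0],[0.0048,-0.0186,0,0,0,0],[0,0,0,0,0,-8.07],[0,0,0,0,0,-8.07],[0,0,0,0,0,-8.07],[0,0,0,0,0,0]]'
python3 - <<'E'
from h import *
to(*box(-.005,-.055),.034,-85.8)
s=snap('wrist','w3.png')
E
```

```text
time_s: 14.3
tool_pos: [0.5632, -0.0876, 0.2229]
orientation: [0.999, 0.036, -0.001, -0.0]
force: [-0.3, 0.8, -2.4]
gripper_width: 0.032
finger_force: 30.0
t 14.3 tcp [ 0.5632 -0.0876  0.2229] phi -85.9 tilt [-0.001  0.    -1.   ] F [-0.3  0.8 -2.4] w 0.0320 ff 30.0
shift [0.001  0.0007 0.1889] rz -0.1
```

View pics/w3.png

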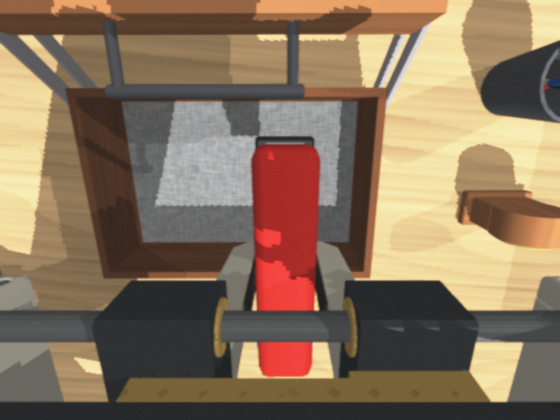

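Wrist view: the stapler is held straight at (286,250) over the compartment, and the open handle bar at row 90 is clear of its front end (143). I'll check that the camera and body clear the open tray, then lower.

```bash
python3 -c "
from h import *
print(snap('wrist')['position'], 'handle', box(.091,0),'z .167')"
python3 -m handwheel '[[0.001,0.0007,0.02,0,0,0],[0,0,0.03,0,0,0],[0,0,0.03,0,0,0],[0,0,0.03,0,0,0],[0,0,0.03,0,0,0],[0,0,0.02,0,0,0],[0,0,0.012,0,0,0],[0,0,0,0,0,0]]'
```

```text
[ 0.6444181  -0.08274729  0.38994107] handle [ 0.65575562 -0.02633532] z .167
time_s: 15.4
tool_pos: [0.5644, -0.0884, 0.0513]
orientation: [0.999, 0.036, -0.0, -0.0]
force: [0.2, 0.3, -1.9]
gripper_width: 0.0318
finger_force: 30.0
```

```bash
python3 -m handwheel '[[0,0,0.008,0,0,0],[0,0,0.005,0,0,0],[0,0,0.003,0,0,0],[0,0,0.0015,0,0,0],[0,0,0.001,0,0,0],[0,0,0,0,0,0]]'
```

```text
time_s: 16.15
tool_pos: [0.5647, -0.0884, 0.0334]
orientation: [0.999, 0.037, 0.0, 0.0]
force: [0.4, -0.0, -2.2]
gripper_width: 0.032
finger_force: 30.0
```

```bash
python3 -m handwheel '[[0,0,0.001,0,0,0],[0,0,0.001,0,0,0],[0,0,0,0,0,0]]'
python3 -m handwheel '[[0,0,0,0,0,0],[0,0,0,0,0,0],[0,0,0,0,0,0],[0,0,0,0,0,0],[0,0,-0.02,0,0,0],[0,0,-0.04,0,0,0],[0,0,-0.045,0,0,0],[0,0,-0.045,0,0,0],[0,0,-0.04,0,0,0],[0,0,0,0,0,0]]' 0.55
python3 - <<'E'
from h import *
to(.529,.347,.23,71.5-180)
to(.529,.347,.23,71.5)
s=snap('wrist');P=cloud(s);hsv=cv2.cvtColor(s['img'],cv2.COLOR_RGB2HSV)
m=(P[...,2]>.03)&(P[...,2]<.09)&(hsv[...,1]>150)&((hsv[...,0]<6)|(hsv[...,0]>174))&(abs(P[...,1]+.088)<.04)&(P[...,0]<.65)
q=P[m];print(cv2.minAreaRect(q[:,:2].astype(np.float32)*1000),np.percentile(q[:,2],[5,50,95]))
E
```

```text
time_s: 16.52
tool_pos: [0.5648, -0.0884, 0.0321]
orientation: [0.999, 0.037, 0.0, 0.0]
force: [-4.6, 2.3, 5.7]
gripper_width: 0.0319
finger_force: 30.0
time_s: 17.77
tool_pos: [0.5656, -0.0886, 0.2265]
orientation: [0.999, 0.037, 0.003, 0.001]
force: [-0.1, 0.3, -0.5]
gripper_width: 0.0509
finger_force: 0.0
t 17.77 tcp [ 0.5656 -0.0886  0.2265] phi -85.8 tilt [ 0.006 -0.001 -1.   ] F [-0.1  0.3 -0.5] w 0.0509 ff 0.0
shift [-0.0046 -0.4371 -0.0043] rz 22.7
t 17.77 tcp [ 0.5656 -0.0886  0.2265] phi -85.8 tilt [ 0.006 -0.001 -1.   ] F [-0.1  0.3 -0.5] w 0.0509 ff 0.0
shift [-0.0046 -0.4371 -0.0043] rz -157.3
((564.95458984375, -88.40576934814453), (134.4285888671875, 30.87870216369629), 4.328995704650879) [0.059977   0.06376139 0.06685077]
```

The stapler is seated upright: top at about 66 mm, centred at (0.565, -0.088). On to the dispenser.

```bash
python3 -m handwheel '[[-0.0005,-0.0437,0,0,0,0],[-0.0005,-0.0437,0,0,0,0],[-0.0005,-0.0437,0,0,0,0],[-0.0005,-0.0437,0,0,0,0],[-0.0005,-0.0437,0,0,0,0],[-0.0005,-0.0437,0,0,0,0],[-0.0005,-0.0437,0,0,0,0],[-0.0005,-0.0437,0,0,0,0],[-0.0005,-0.0437,0,0,0,0],[-0.0005,-0.0437,0,0,0,0],[0,0,0,0,0,7.57],[0,0,0,0,0,7.57],[0,0,0,0,0,7.57],[0,0,0,0,0,0]]' 0.9
python3 - <<'E'
from h import *
to(.529,.347,.023,-108.5)
s=snap('wrist','w4.png');P=cloud(s)
m=(P[...,2]>.045)&(P[...,2]<.09)&(np.hypot(P[...,0]-.535,P[...,1]-.345)<.085)
q=P[m];print(cv2.minAreaRect(q[:,:2].astype(np.float32)*1000),len(q))
E
```

```text
time_s: 19.58
tool_pos: [0.5274, 0.3469, 0.2206]
orientation: [0.987, -0.161, -0.0, 0.0]
force: [-0.2, -0.6, 0.3]
gripper_width: 0.0838
finger_force: 0.0
t 19.57 tcp [0.5274 0.3469 0.2206] phi -108.5 tilt [-0.001 -0.001 -1.   ] F [-0.2 -0.6  0.3] w 0.0838 ff 0.0
shift [ 0.0017 -0.0008  0.1976] rz 0.0
((541.67529296875, 342.957275390625), (52.064884185791016, 120.35289764404297), 71.58216857910156) 3184
```

View pics/w4.png

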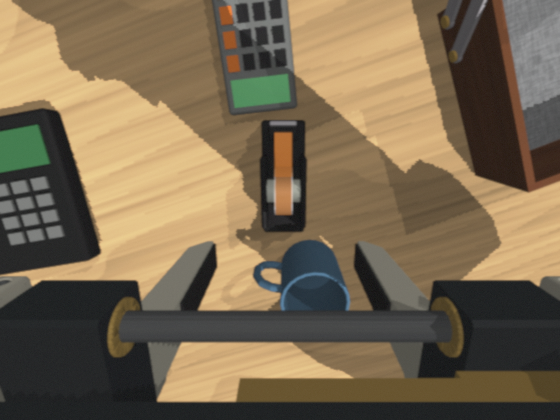

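Wrist view: the dispenser is at (284,175), aligned and centred. The mug (315,275) and calculator (262,90) are clear along its axis. I'll descend and grip.

```bash
python3 -m handwheel '[[0.002,-0.0005,0.03,0,0,0],[0,0,0.045,0,0,0],[0,0,0.045,0,0,0],[0,0,0.04,0,0,0],[0,0,0.02,0,0,0],[0,0,0.017,0,0,0],[0,0,0,0,0,0]]'
python3 -m handwheel '[[0,0,0,0,0,0],[0,0,0,0,0,0],[0,0,0,0,0,0],[0,0,0,0,0,0]]' 0
python3 -m handwheel '[[0,0,-0.01,0,0,0],[0,0,-0.02,0,0,0],[0,0,-0.035,0,0,0],[0,0,-0.04,0,0,0],[0,0,-0.04,0,0,0],[0,0,-0.04,0,0,0],[0,0,-0.015,0,0,0],[0,0,0,0,0,0]]'
python3 -c "
from h import *
to(*box(-.009,.06),.225,-85.8)"
```

```text
time_s: 20.5
tool_pos: [0.5296, 0.3468, 0.0239]
orientation: [0.987, -0.161, -0.0, 0.0]
force: [-0.2, -0.4, -0.4]
gripper_width: 0.0839
finger_force: 0.0
time_s: 21.0
tool_pos: [0.53, 0.3472, 0.0249]
orientation: [0.987, -0.161, 0.0, -0.0]
force: [-0.3, 1.7, 2.8]
gripper_width: 0.0518
finger_force: 30.0
time_s: 22.0
tool_pos: [0.5298, 0.3469, 0.225]
orientation: [0.987, -0.161, 0.0, -0.0]
force: [-0.0, -0.4, -5.3]
gripper_width: 0.0521
finger_force: 30.0
t 22.0 tcp [0.5298 0.3469 0.225 ] phi -108.5 tilt [ 0.001  0.001 -1.   ] F [-0.  -0.4 -5.3] w 0.0521 ff 30.0
shift [ 1.225e-01  2.972e-01 -2.000e-04] rz -22.7
```

```bash
python3 -m handwheel '[[0.006,0.015,0,0,0,0],[0.0138,0.0334,0,0,0,0],[0.0138,0.0334,0,0,0,0],[0.0138,0.0334,0,0,0,0],[0.0138,0.0334,0,0,0,0],[0.0138,0.0334,0,0,0,0],[0.0138,0.0334,0,0,0,0],[0.0138,0.0334,0,0,0,0],[0.0138,0.0334,0,0,0,0],[0.006,0.015,0,0,0,0],[0,0,0,0,0,-7.57],[0,0,0,0,0,-7.57],[0,0,0,0,0,-7.57],[0,0,0,0,0,0]]'
python3 - <<'E'
from h import *
to(*box(-.009,.06),.035,-85.8)
s=snap('wrist','w5.png')
E
```

```text
time_s: 23.75
tool_pos: [0.5511, 0.0263, 0.2234]
orientation: [0.999, 0.036, -0.001, -0.0]
force: [-0.6, -0.3, -4.4]
gripper_width: 0.0519
finger_force: 30.0
t 23.75 tcp [0.5511 0.0263 0.2234] phi -85.8 tilt [-0.001  0.    -1.   ] F [-0.6 -0.3 -4.4] w 0.0519 ff 30.0
shift [0.0008 0.0002 0.1884] rz -0.0
```

View pics/w5.png

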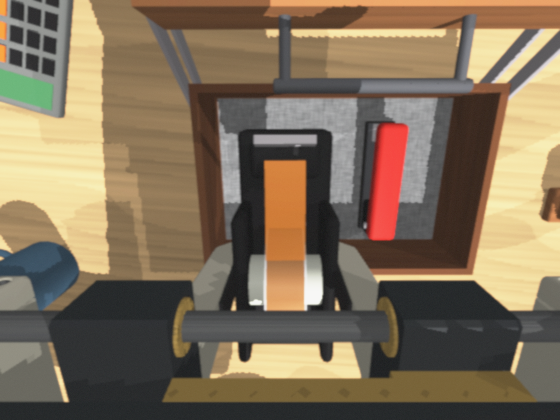

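Wrist view: the stapler stands upright at (383,180), and the dispenser is held straight over the left half at (285,220). I'll lower it.

```bash
python3 -m handwheel '[[0.0008,0,0.02,0,0,0],[0,0,0.03,0,0,0],[0,0,0.03,0,0,0],[0,0,0.03,0,0,0],[0,0,0.03,0,0,0],[0,0,0.02,0,0,0],[0,0,0.012,0,0,0],[0,0,0.007,0,0,0],[0,0,0.005,0,0,0],[0,0,0.003,0,0,0],[0,0,0,0,0,0]]'
python3 -m handwheel '[[0,0,0.0015,0,0,0],[0,0,0.001,0,0,0],[0,0,0.001,0,0,0],[0,0,0,0,0,0]]'
```

```text
time_s: 25.18
tool_pos: [0.5523, 0.0262, 0.0375]
orientation: [0.999, 0.037, 0.0, 0.0]
force: [-0.6, -0.2, -3.9]
gripper_width: 0.0514
finger_force: 30.0
time_s: 25.68
tool_pos: [0.5522, 0.0263, 0.0338]
orientation: [0.999, 0.037, -0.0, -0.0]
force: [0.3, -0.7, -4.0]
gripper_width: 0.0519
finger_force: 30.0
```

```bash
python3 -m handwheel '[[0,0,0.001,0,0,0],[0,0,0.001,0,0,0],[0,0,0,0,0,0]]'
python3 -m handwheel '[[0,0,0,0,0,0],[0,0,0,0,0,0],[0,0,0,0,0,0],[0,0,0,0,0,0],[0,0,-0.02,0,0,0],[0,0,-0.04,0,0,0],[0,0,-0.045,0,0,0],[0,0,-0.045,0,0,0],[0,0,-0.045,0,0,0],[0,0,0,0,0,0]]' 0.75
python3 - <<'E'
from h import *
h=box(.091,0)
to(*h,.23,4.2)
s=snap('wrist','w6.png');P=cloud(s)
q=P[(P[...,2]>.058)&(P[...,2]<.085)&(abs(P[...,1]-.03)<.05)&(abs(P[...,0]-.555)<.08)]
print(cv2.minAreaRect(q[:,:2].astype(np.float32)*1000),np.percentile(q[:,2],[5,50,99]),box(-.005,.06))
q=P[(P[...,2]>.16)&(P[...,2]<.182)&(abs(P[...,0]-.656)<.012)]
print('bar',np.median(q,0),q[:,1].min(),q[:,1].max(),h)
E
```

```text
time_s: 26.05
tool_pos: [0.5523, 0.0263, 0.0329]
orientation: [0.999, 0.037, 0.0, 0.0]
force: [-7.8, -1.2, 9.1]
gripper_width: 0.0516
finger_force: 30.0
time_s: 27.3
tool_pos: [0.5532, 0.0263, 0.2323]
orientation: [0.999, 0.037, 0.003, 0.0]
force: [0.6, 0.1, 0.8]
gripper_width: 0.0699
finger_force: 0.0
t 27.3 tcp [0.5532 0.0263 0.2323] phi -85.8 tilt [ 0.007  0.    -1.   ] F [0.6 0.1 0.8] w 0.0699 ff 0.0
shift [0.0984 0.06   0.0029] rz -90.0
((563.4892578125, 25.918651580810547), (121.04900360107422, 52.131561279296875), 4.337060451507568) [0.05921852 0.06747151 0.08006501] [0.55561914 0.02647268]
bar [ 0.65568402 -0.02097749  0.17204069] -0.09437402814678833 0.040807306245751976 [ 0.65575562 -0.02633532]
```

View pics/w6.png

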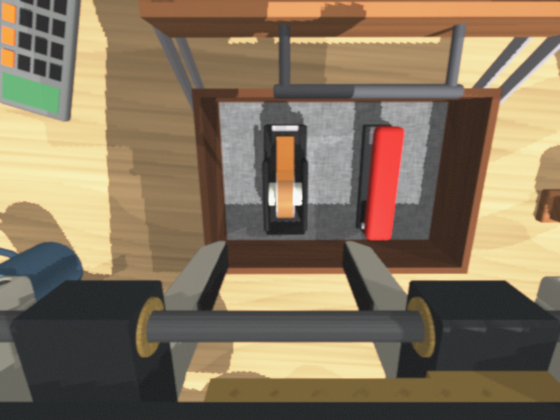

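Wrist view: the dispenser stands at (285,180) and the stapler at (383,182), both upright inside the box, and the bar at row 90 is free. Back to the handle.

```bash
python3 -m handwheel '[[0.033,0.02,0,0,0,0],[0.033,0.02,0,0,0,0],[0.0324,0.02,0,0,0,0],[0,0,0,0,0,-10],[0,0,0,0,0,-10],[0,0,0,0,0,-10],[0,0,0,0,0,-10],[0,0,0,0,0,-10],[0,0,0,0,0,-10],[0,0,0,0,0,-10],[0,0,0,0,0,-10],[0,0,0,0,0,-10],[0,0,0,0,0,0]]' 0.3
python3 -c "
from h import *
to(*box(.091,0),.150,4.4)"
```

```text
time_s: 28.98
tool_pos: [0.6544, -0.0263, 0.2262]
orientation: [0.681, 0.732, -0.0, -0.0]
force: [1.1, 0.5, -0.1]
gripper_width: 0.028
finger_force: 0.0
t 28.98 tcp [ 0.6544 -0.0263  0.2262] phi 4.1 tilt [-0.001  0.    -1.   ] F [ 1.1  0.5 -0.1] w 0.0280 ff 0.0
shift [-0.0001  0.0015  0.0762] rz -0.3
```

```bash
python3 -m handwheel '[[0,0.0015,0.015,0,0,-0.3],[0,0,0.02,0,0,0],[0,0,0.02,0,0,0],[0,0,0.015,0,0,0],[0,0,0.006,0,0,0],[0,0,0,0,0,0]]'
python3 -m handwheel '[[0,0,0,0,0,0],[0,0,0,0,0,0],[0,0,0,0,0,0],[0,0,0,0,0,0]]' 0
python3 -m handwheel '[[0,-0.0055,-0.0036,0,0,0],[0,-0.0056,-0.0036,0,0,0],[0,-0.0117,-0.0062,0,0,0],[0,-0.0121,-0.0053,0,0,0]]'
```

```text
time_s: 29.72
tool_pos: [0.6562, -0.0263, 0.1507]
orientation: [0.679, 0.734, -0.0, -0.0]
force: [0.3, -0.0, 0.8]
gripper_width: 0.0275
finger_force: 0.0
time_s: 30.22
tool_pos: [0.6562, -0.0263, 0.1514]
orientation: [0.679, 0.734, 0.0, 0.0]
force: [-4.6, -0.8, 5.3]
gripper_width: 0.0091
finger_force: 30.0
time_s: 30.72
tool_pos: [0.6217, -0.0289, 0.1699]
orientation: [0.679, 0.734, 0.001, 0.001]
force: [3.9, 0.8, -1.0]
gripper_width: 0.0089
finger_force: 30.0
```

Holding well. I'll take the tray back over dead centre and down, going slower near the end.

```bash
python3 -m handwheel '[[0,-0.0125,-0.0043,0,0,0],[0,-0.0128,-0.0033,0,0,0],[0,-0.0131,-0.0022,0,0,0],[0,-0.0132,-0.0012,0,0,0],[0,-0.0132,-0.0001,0,0,0],[0,-0.0132,0.0009,0,0,0],[0,-0.0131,0.002,0,0,0],[0,-0.0129,0.003,0,0,0],[0,-0.0126,0.0041,0,0,0],[0,-0.0122,0.0051,0,0,0],[0,-0.0118,0.006,0,0,0],[0,-0.0113,0.007,0,0,0]]'
python3 -m handwheel '[[0,-0.0054,0.0039,0,0,0],[0,-0.0053,0.0039,0,0,0],[0,-0.005,0.0043,0,0,0],[0,-0.005,0.0044,0,0,0],[0,-0.0047,0.0047,0,0,0],[0,-0.0046,0.0047,0,0,0],[0,-0.0043,0.0051,0,0,0],[0,-0.0042,0.0051,0,0,0],[0,0,0,0,0,0]]'
python3 -c "
from h import *
to(.4237,-.0433,.1062,4.4)"
```

```text
time_s: 32.22
tool_pos: [0.4684, -0.0405, 0.1522]
orientation: [0.679, 0.734, -0.0, -0.001]
force: [-3.0, 4.2, 2.9]
gripper_width: 0.009
finger_force: 30.0
time_s: 33.35
tool_pos: [0.4294, -0.0434, 0.1146]
orientation: [0.679, 0.734, -0.001, -0.002]
force: [-5.7, 6.3, -4.9]
gripper_width: 0.0088
finger_force: 30.0
t 33.35 tcp [ 0.4294 -0.0434  0.1146] phi 4.5 tilt [-0.005  0.001 -1.   ] F [-5.7  6.3 -4.9] w 0.0088 ff 30.0
shift [ 0.0006 -0.0057  0.0084] rz 0.1
```

```bash
python3 -m handwheel '[[0,-0.002,0.0027,0,0,0],[0,-0.002,0.0027,0,0,0],[0,-0.0018,0.0027,0,0,0],[0,-0.0006,0.0015,0,0,0],[0,0,0.001,0,0,0],[0,0,0,0,0,0]]'
python3 -c "
from h import *
to(.4237,-.0433,.1062,4.4)"
```

```text
time_s: 34.1
tool_pos: [0.4238, -0.0439, 0.1059]
orientation: [0.679, 0.734, -0.0, -0.001]
force: [-11.1, 7.6, 12.0]
gripper_width: 0.009
finger_force: 30.0
t 34.1 tcp [ 0.4238 -0.0439  0.1059] phi 4.5 tilt [-0.003  0.001 -1.   ] F [-11.1   7.6  12. ] w 0.0090 ff 30.0
shift [ 0.0006 -0.     -0.0003] rz 0.1
```

The tray is back on its seat, with +12 N vertical contact. I'll release, retreat up and back, and verify.

```bash
python3 -m handwheel '[[0,0,0,0,0,0],[0,0,0,0,0,0],[0,0,0,0,0,0],[0,0,0,0,0,0],[0,0,-0.015,0,0,0],[0,0,-0.03,0,0,0],[0,0,-0.04,0,0,0],[0,0,-0.04,0,0,0],[-0.05,0,-0.02,0,0,0],[-0.055,0,0,0,0,0],[-0.055,0,0,0,0,0],[-0.055,0,0,0,0,0],[-0.05,0,0,0,0,0],[0,0,0,0,0,0],[0,0,0,0,0,0]]' 0.3
python3 - <<'E'
from h import *
to(.4237,-.0433,.1062,4.4)
s=snap('scene','s9.png');P=cloud(s);u,v=np.meshgrid(np.arange(560),np.arange(420))
q=P[(u>165)&(u<340)&(v>160)&(v<290)&(P[...,2]>.133)&(P[...,2]<.15)]
r=cv2.minAreaRect(q[:,:2].astype(np.float32)*1000);print(r,np.percentile(q[:,2],[5,50,95]),'before c 564,-33')
z=np.load('scene0.npz')['P'];m=(u>165)&(u<340)&(v>160)&(v<290)&(abs(P[...,2]-z[...,2])>.006);print('changed px',m.sum())
E
```

```text
time_s: 35.98
tool_pos: [0.446, -0.3083, 0.2514]
orientation: [0.679, 0.734, 0.0, 0.0]
force: [0.1, 1.0, -0.2]
gripper_width: 0.0279
finger_force: 0.0
t 35.98 tcp [ 0.446  -0.3083  0.2514] phi 4.5 tilt [ 0.  0. -1.] F [ 0.1  1.  -0.2] w 0.0279 ff 0.0
shift [ 0.2659 -0.0016  0.1453] rz 0.1
((563.5001220703125, -33.24855041503906), (205.1302947998047, 300.59906005859375), 4.280856609344482) [0.13412111 0.14132864 0.14381184] before c 564,-33
changed px 78
```

View pics/s9.png

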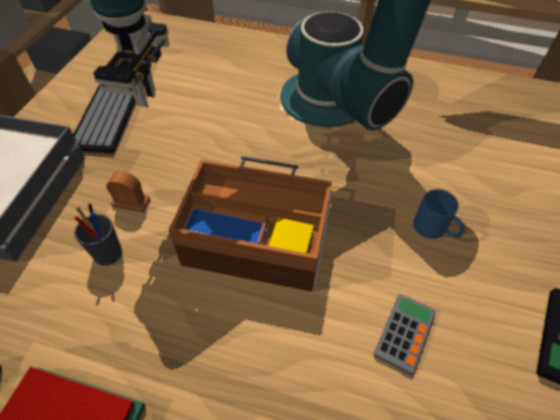

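Scene view: the tray is shut at (255,225), in the same pose as at the start. The tin (222,227) and notes (291,236) are in it, the other things on the desk have not moved, and the arm is clear. I'll hand in.

```bash
python3 -c "
from station import sign_off
print(sign_off())"
```

```text
the job is handed in; nothing more can be done
None
```

I handed the job in at about 36 s, with the tray shut gently over the upright stapler and dispenser, the tin and notes still in it, and the other desk items where they were; the sign-off returned no verdict.

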